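Make up the tuning tray and the bass tray

TASK

Make up the two job trays from the stock on the bench. The green-lined tuning tray gets the reed block and the steel tuning file: slide the brass gate aside, set the reed block upright on the floor of its channel, slide the gate fully back so that it holds the block home, and lay the file in the two notched rests beside it; the red-lined bass tray gets the boxwood burnishing stick, laid in its two notched rests, and the strip of three cream bass buttons, laid buttons up in its closed-ended pocket. Leave the bending jig and the wax jar where they stand.

Things in the scene. Friction and masses are not known exactly. Their poses are not given: they have to be found in the camera images.
- reed_block: Reed block, 0.11 kg, upright. Pale base strip 120 x 34 x 8 mm; on it a brown body 88 mm long, 46 mm high over all (strip stands out 16 mm each end). Grip across the top rail: 32 mm wide, 32 to 46 mm above the underside; six aluminium reed plates per side are set back below it. Origin: centre of underside; x along length, z up. Either way round will do.
- tuning_file: Tuning file lying flat, 0.09 kg, 180 mm long: black handle 20 wide, 14 mm thick (x -90 to +20), then brass collar and bright steel blade 14 wide, 6 mm thick (to x +90); undersides flush. Grip the handle across at the origin; balances about 10 mm bladewards. Origin: mid-length, on the underside; x to the blade tip, z up. Goes along tray x, either way round.
- burnishing_stick: Pale yellow boxwood burnishing stick lying flat, 0.04 kg, 176 mm long; main part 18 wide, 14 mm thick (x -88 to +42), then tapering to a thin end at x +88. Grip across at the origin (balances about 10 mm to the thick side). Origin: mid-length, on the underside; x to the thin end, z up. Goes along tray x, either way round.
- button_strip: Three cream bass buttons pegged in a row in a dark wooden strip 84 x 18 x 12 mm, 0.03 kg; button heads 13 mm across, tops 24 mm above the underside. Grip the strip across its 18 mm at the middle. Origin: centre of underside; x along the strip, z up. Goes along tray x, either way round.
- tuning_tray: GREEN-lined fixed tray 240 x 156, floor 6, rim 14 mm above bench. Origin: underside centre, x along length. Block channel along x: centre y +35, 50 wide, curbs 16 high, from end stop x -100 (22 high) to the gate; block home: origin x -40, y +35, z 6. File rests: y -36, x -60 and +60 (16 long), saddles 16 high, 40 between cheeks 28 high; file home: origin x 0, y -36, z 16. mm, heights from bench.
- bass_tray: RED-lined fixed tray 240 x 156, floor 6, rim 14 mm above bench. Origin: underside centre, x along length. Stick rests: y +36, x -60 and +60 (16 long); stick home: x 0, y +36, z 16. Strip pocket: y -36, x -56 to 56, closed ends, saddles from 24 to 56 either side, middle open for fingers; strip home: x 0, y -36, z 16. Both: saddles 16 high, 40 between cheeks 28 high. All mm.
- gate (a joint): Travel (m) of the brass gate along the tuning tray's +x: 0 shut (lip 12 mm over the reed block's base end), 0.055 fully open (lip tip at tray x +65 mm; the block may be set down anywhere from the end stop to there, and the closing gate pushes it home). Friction about 1.5 N, stays where left; starts shut or up to 6 mm ajar.
- gate_knob (a point): Centre of the top of the gate's upright black knob, 53 mm above the bench; knob 12 mm thick along tray x, 26 mm wide along tray y, 30 mm tall above the brass (brass top 23 mm above the bench). Pinch from above or push. Moves with the gate; shut, it is at tuning tray x +37, y +35 mm. Axes as the tray's.
- bending_jig: Bystander: grey aluminium rod bending jig with posts and lever arm, 70 x 150 mm, 64 mm high, 0.8 kg. Origin: centre of underside. Leave in place.
- wax_jar: Bystander: amber wax jar with brass lid, 60 mm across, 65 mm high. Origin: centre of underside. Leave in place.
Mind the look-alikes: they are no part of the job. Several things look just like the button_strip: the one meant starts farthest to the robot's left. Several things look just like the tuning_file: the one meant starts farthest to the robot's right.

How it is judged (in metres and radians):
At the end, for the whole second after the job is handed in: Reed block upright on its channel floor, home to 7 mm, gate shut to 5 mm; file and stick flat in their own trays' notched rests (within 25 mm lengthwise), button strip buttons up on its pocket's saddles (within 16 mm lengthwise); all released and at rest (value of joint gate below 0.005 m and x of reed_block in the frame of tuning_tray between -0.046 and -0.031 m and y of reed_block in the frame of tuning_tray between 0.024 and 0.046 m and z of reed_block in the frame of tuning_tray between 0.002 and 0.01 m and angle between each of reed_block, tuning_file, burnishing_stick, button_strip's own z axis and vertical below 0.12 rad and linear speed of each of reed_block, tuning_file, burnishing_stick, button_strip below 0.02 m/s and x of tuning_file in the frame of tuning_tray between -0.025 and 0.025 m and y of tuning_file in the frame of tuning_tray between -0.049 and -0.023 m and z of tuning_file in the frame of tuning_tray between 0.012 and 0.021 m and angle between the x axis of tuning_file and the x axis of tuning_tray, either way round below 0.3 rad and x of burnishing_stick in the frame of bass_tray between -0.026 and 0.026 m and y of burnishing_stick in the frame of bass_tray between 0.022 and 0.05 m and z of burnishing_stick in the frame of bass_tray between 0.012 and 0.021 m and angle between the x axis of burnishing_stick and the x axis of bass_tray, either way round below 0.3 rad and x of button_strip in the frame of bass_tray between -0.016 and 0.016 m and y of button_strip in the frame of bass_tray between -0.05 and -0.022 m and z of button_strip in the frame of bass_tray between 0.012 and 0.021 m); the robot touches nothing.
It fails at once if the bending jig is pushed more than 20 mm from its place (distance of bending_jig from where it was at the start of the episode above 0.02 m).
It fails at once if the wax jar is pushed or knocked more than 20 mm from its place (distance of wax_jar from where it was at the start of the episode above 0.02 m).
It also fails if it takes over 128 s, if anything falls off the work surface, if the arm or the gripper's body presses on something with over 40 N, if the wrist force passes 120 N, or if a joint passes its speed limit or range.

ROBOT

A 6-joint arm with a two-finger parallel gripper is mounted at the origin on the work surface. World frame = base frame: x ahead of the robot, y to its left, z up, the work surface at z = 0. Lengths are in mm, angles in rad, forces in N, time in s.
With the tool pointing down it reaches from about 350 to 950 mm from the base axis. Payload 17.4 kg.
Tool frame: the origin (TCP) lies midway between the tips of the shut fingers; the grasp point (between the pads) lies 19 mm behind it; z points along the fingers, y is the line along which they close (so a half turn about z gives the same grasp; the last joint's range is limited). The gripper opens to 93 mm and grips with 3 to 60 N. Pads are 15 mm wide; open, the fingers measure 128 mm over their backs; the gripper's body (75 mm by 188 mm) begins 65 mm behind the grasp point.
Start: joints at [-1.191, 0.116, 1.442, -0, 1.584, -0.038], TCP at [273.873, -616.949, 218.646] pointing down, gripper open.
Joint ranges: [-2.83, 2.83], [-0.83, 2.19], [0.07, 2.5], [-1.14, 4.28], [0.01, 3], [-2.97, 2.97]. Speed limits (rad/s): [1.89, 1.89, 2.22, 3.14, 3.14, 3.14].

INTERFACE

Orientations are given as a unit quaternion [x, y, z, w].
In Python, from rig import bot gives the robot as it stands.
- The arm moves only by the tool carry_out, never from a script. Its arguments are lists of equal length, an entry for each row: "offset": the shift along the world's x, y, z in cm, a list of three; "delta_rot": the turn, a rotation vector about the world's x, y, z in rad, a list of three; "grip": the closure, from 0 (fully open) to 1 (shut). In form: {"offset": [[dx, dy, dz], ...], "delta_rot": [[ax, ay, az], ...], "grip": [grip, ...]}. A call has 1 to 5 rows; each row shifts and turns the commanded pose from where the row before left it; what a row does not reach is not made up. A row lasts 1/12 s, in which the tool goes at most 41.7 mm and 7.16 degrees, less where a joint would pass 70% of its speed; a pose out of reach is approached as far as the arm can. A call with a gripper value outside its range is refused whole. The fingers move at their own pace and stop on an object; the grip force is fixed at half the most. Time passes only in rows, so rows that do not move let the fingers close. It gives the time, the measured TCP pose, the force, the opening and the grip force at its end, in the units of the state.
- bot.sense(): the state, without advancing time (a new reading comes with each control period).
- bot.camera(name): name is "scene" or "top" or "wrist"; returns the picture (480x640x3 uint8, red, green, blue); there is no depth.
- bot.camera_model(name): a dict with "K" (3x3 intrinsics, pixels), "distortion" ([k1, k2, p1, p2, k3] as OpenCV has them; the pictures are not rectified), "extrinsics" (4x4, takes a point from world to camera coordinates). Camera axes: x right, y up, looking along -z (the intrinsics and any distortion apply to the point x, -y, -z); pixel columns grow to the right and rows downward; lengths in mm; the calibration is good to about 2 mm. A picture is of the moment at which its call begins: read the wrist's pose just before it. camera_model takes no time and is no camera call; for the wrist camera it gives the pose at the moment of the call.
- bot.hand_in(): hands the job in; it is judged then, once.
The state is a dict: "time": time; "joint_pos": joint angles; "joint_vel": joint speeds; "effort": joint torques, N m; "eef_pos": TCP position; "tcp_rot": TCP orientation; "contact_force": force on the tool from outside, world axes, zero at the start; "torque": the same for the moment, N m; "width": finger opening in mm; "grasp_force": force on a finger pad.
Only numpy, scipy, OpenCV 4.12 (cv2) and the standard library are available. Lean on these libraries where they do the work, as an engineer would, in place of code of your own. Each camera call takes 0.05 s, during which the arm holds its last target. There are 200 camera calls.

## Working session

There is one attempt and no reset: what is moved stays moved. The work goes in short steps, Python scripts to look and compute and a tool call to move; the robot and the scene stay as the last step left them, time stands still between calls to the robot, and variables do not carry over. Pictures are saved under pics/ and viewed, at most 14 in all, crops included, and the job is handed in when it is done.

Besides the shell and the picture viewer there is one more tool, called after "Call:" as a command line: name --argument value ..., lists and objects as JSON in quotes. carry_out: Moves the arm, as the interface text tells. Its arguments: {"type":"object","properties":{"offset":{"type":"array"},"delta_rot":{"type":"array"},"grip":{"type":"array"}},"required":["offset","delta_rot","grip"]}

```bash
mkdir -p pics; ls
cat > h.py <<'E'
import numpy as np,cv2
from rig import bot
def cam(name):
    m=bot.camera_model(name); return np.array(m["K"],float),np.array(m["distortion"],float),np.array(m["extrinsics"],float)
def ray(px,M,z):
    K,D,E=M; u=cv2.undistortPoints(np.array(px,float).reshape(-1,1,2),K,D).reshape(-1,2)
    d=np.c_[u[:,0],-u[:,1],-np.ones(len(u))]@E[:3,:3]; c=-E[:3,:3].T@E[:3,3]
    return c+d*((z-c[2])/d[:,2])[:,None]
def proj(P,M):
    K,D,E=M; P=np.array(P,float).reshape(-1,3); c=P@E[:3,:3].T+E[:3,3]; c=c*[1,-1,-1]
    return cv2.projectPoints(c,np.zeros(3),np.zeros(3),K,D)[0].reshape(-1,2)
E
python3 - <<'E'
from h import *
for n in("top","scene"):
    im=bot.camera(n); cv2.imwrite(f"pics/{n}0.png",im[:,:,::-1])
    M=cam(n); print(n,M[0].round(1).tolist(),M[1],(-M[2][:3,:3].T@M[2][:3,3]).round(0), M[2][:3,:3].round(2).tolist())
s=bot.sense();print(s["time"],s["eef_pos"],s["tcp_rot"],s["width"])
E
```

```text
pics
top [[483.1, 0.0, 316.9], [0.0, 483.1, 238.2], [0.0, 0.0, 1.0]] [-0.03610687  0.          0.          0.          0.        ] [353.   9. 938.] [[-0.02, -1.0, -0.03], [0.99, -0.03, 0.17], [-0.17, -0.02, 0.99]]
scene [[616.5, 0.0, 321.1], [0.0, 616.5, 242.2], [0.0, 0.0, 1.0]] [-0.15978063  0.          0.          0.          0.        ] [1089.  610. 1081.] [[-0.72, 0.69, 0.01], [-0.53, -0.56, 0.64], [0.45, 0.45, 0.77]]
0.1 [ 273.79859325 -616.77846371  217.9963577 ] [ 9.78261063e-01  2.07376563e-01 -6.75704829e-05 -4.99083974e-04] 93.02154353140827
```

View pics/top0.png

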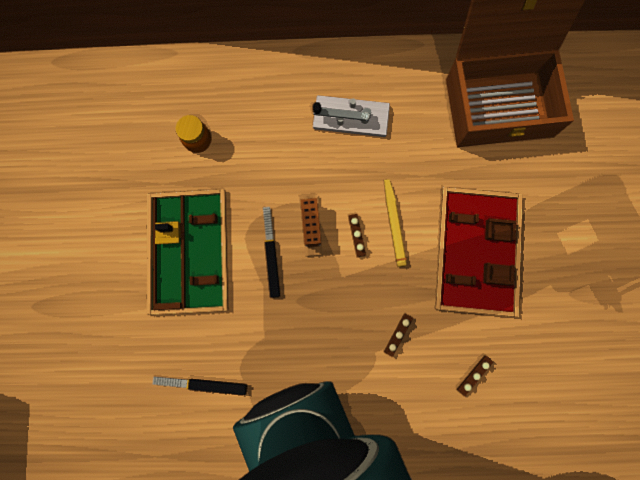

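View pics/scene0.png

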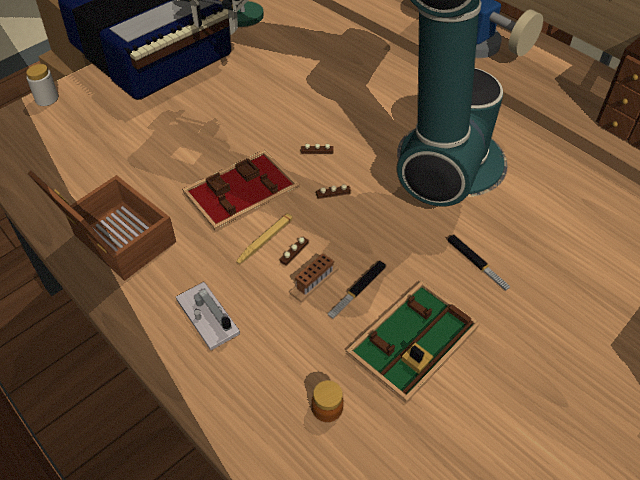

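Top view: button strips at px (358,236), (400,335) and (476,376). Image left is the robot's left (+y), so the one meant is at (358,236). Files are at (272,255) and (200,386), and the rightmost is (272,255). The reed block is at (311,222), the stick at (396,223), the green tray at (188,252), the red tray at (480,252) and the gate knob at (165,228).

```bash
cat > m.py <<'E'
from h import *
M=cam("top"); im=cv2.imread("pics/top0.png"); hsv=cv2.cvtColor(im,cv2.COLOR_BGR2HSV).astype(int)
H,S,V=hsv[...,0],hsv[...,1],hsv[...,2]
def rect(mask,box,z,hull=True,all=False):
    m=np.zeros(mask.shape,np.uint8); x0,y0,x1,y1=box; m[y0:y1,x0:x1]=mask[y0:y1,x0:x1]
    ys,xs=np.nonzero(m); P=ray(np.c_[xs,ys],M,z)[:,:2].astype(np.float32)
    r=cv2.minAreaRect(P); return len(xs),np.round(r[0],1),np.round(r[1],1),round(r[2],1)
if __name__=="__main__":
    print("green",rect((H>50)&(H<90)&(S>120),(140,180,235,320),6))
    print("red",rect(((H<6)|(H>174))&(S>200)&(V>60),(430,180,530,325),6))
    print("file1",rect((V<60),(255,200,290,305),14), "file2",rect((V<60),(150,370,255,400),14))
    print("stick",rect((H>22)&(H<32)&(S>120)&(V>120),(380,175,412,272),14))
    print("strip",rect((V<95),(345,210,370,262),12))
    print("cream",[ray([p],M,24).round(0)[0,:2] for p in [(354,218),(357,234),(360,251)]])
    for n,p,z in[("jar",(190,127),65),("jig",(351,116),30),("block",(311,220),46),("knob",(165,228),53),("file2",(200,386),7),("s2",(400,335),20),("s3",(476,376),20)]: print(n,ray([p],M,z).round(0)[0])
    E=cam("wrist")[2]; print("wristcam",(-E[:3,:3].T@E[:3,3]).round(1),E[:3,:3].round(2).tolist(),cam("wrist")[0].round(0).tolist())
E
python3 m.py
python3 - <<'E'
import cv2
im=cv2.imread("pics/top0.png")[170:330,140:540]
cv2.imwrite("pics/crop.png",cv2.resize(im,None,fx=2,fy=2,interpolation=cv2.INTER_CUBIC))
E
```

```text
green (5422, array([495.2, 282. ]), array([221.5, 126.6]), 1.9)
red (5916, array([ 480.2, -285.4]), array([136.9, 222.7]), 83.1)
file1 (575, array([453.5, 116.5]), array([109. ,  19.9]), 5.2) file2 (654, array([236.1, 220.4]), array([110.4,  20.8]), 83.6)
stick (106, array([ 519.1, -119.9]), array([117.4,   6.7]), 7.9)
strip (274, array([515.4, -49.2]), array([84.5, 18.7]), 9.9)
cream [array([547., -44.]), array([516., -48.]), array([483., -53.])]
jar [727. 268.  65.]
jig [754. -45.  30.]
block [541.  39.  46.]
knob [532. 314.  53.]
file2 [237. 255.   7.]
s2 [ 324. -121.   20.]
s3 [ 246. -257.   20.]
wristcam [ 339.5 -586.9  383.5] [[0.41, -0.91, -0.0], [0.88, 0.39, -0.26], [0.24, 0.1, 0.97]] [[401.0, 0.0, 316.0], [0.0, 401.0, 234.0], [0.0, 0.0, 1.0]]
```

View pics/crop.png

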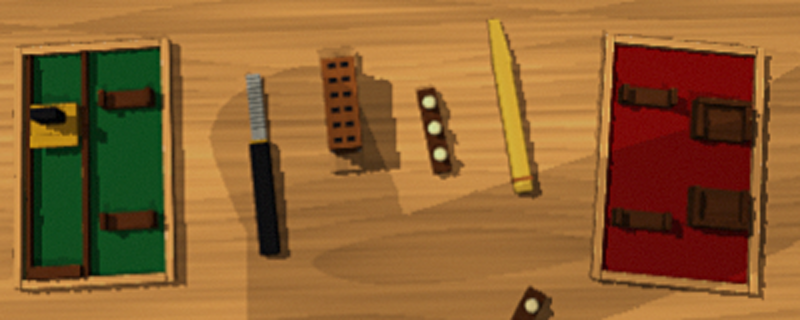

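The crop matches: the file meant is at crop (260,165), the strip meant at (435,130), and the gate is at the far (+x) end of the green tray with its channel on the left. Next I'll go over the red tray for a close wrist view.

Call:
carry_out --offset '[[2.3, 3.3, 0], [2.3, 3.3, 0], [2.3, 3.3, 0], [2.3, 3.3, 0], [2.3, 3.3, 0]]' --delta_rot '[[0, 0, -0.0836], [0, 0, -0.0836], [0, 0, -0.0836], [0, 0, -0.0836], [0, 0, -0.0836]]' --grip '[0, 0, 0, 0, 0]'

```text
time: 0.52
eef_pos: [389.4, -450.2, 218.3]
tcp_rot: [1.0, -0.002, -0.0, -0.0]
contact_force: [0.2, -0.7, 1.5]
width: 93.1
grasp_force: 0.0
```

Call:
carry_out --offset '[[2.3, 3.3, 0], [2.3, 3.3, 0], [2.3, 3.3, 0], [2.3, 3.3, 0], [2.3, 3.3, 0]]' --delta_rot '[[0, 0, 0], [0, 0, 0], [0, 0, 0], [0, 0, 0], [0, 0, 0]]' --grip '[0, 0, 0, 0, 0]'

```text
time: 0.93
eef_pos: [504.5, -285.0, 218.6]
tcp_rot: [1.0, -0.0, -0.0, -0.0]
contact_force: [1.1, -0.2, -0.2]
width: 93.1
grasp_force: 0.0
```

Call:
carry_out --offset '[[0, 0, 0], [0, 0, 0]]' --delta_rot '[[0, 0, 0], [0, 0, 0]]' --grip '[0, 0]'

```text
time: 1.1
eef_pos: [504.7, -285.3, 218.4]
tcp_rot: [1.0, 0.002, -0.0, -0.0]
contact_force: [0.6, -0.2, -0.2]
width: 93.1
grasp_force: 0.0
```

```bash
cat >> h.py <<'E'
def shot(tag):
    from scipy.spatial.transform import Rotation as R
    s=bot.sense(); M=cam("wrist"); im=bot.camera("wrist")[:,:,::-1].copy(); cv2.imwrite(f"pics/{tag}.png",im); np.savez(f"pics/{tag}.npz",K=M[0],D=M[1],E=M[2])
    print(s["time"],np.round(s["eef_pos"],1),"yaw",(R.from_quat(s["tcp_rot"]).as_matrix()[:2,0]).round(4),s["width"]); return im,M
def load(tag):
    d=np.load(f"pics/{tag}.npz"); return cv2.imread(f"pics/{tag}.png"),(d["K"],d["D"],d["E"])
E
python3 -c "
from h import *
shot('w1')"
```

```text
1.1 [ 504.7 -285.3  218.4] yaw [1.     0.0031] 93.0832642752303
```

View pics/w1.png

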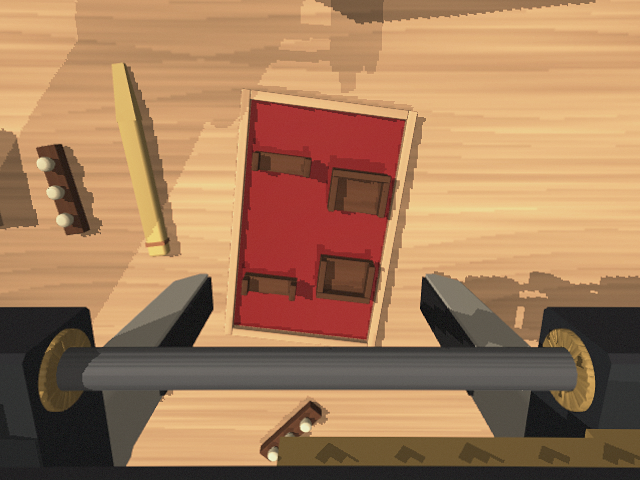

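The wrist view shows the red tray's outer rim corners at about (244,90), (417,112), (375,346) and (227,334). The stick runs from its thin end at (118,64) to its thick end at (158,252). The strip's buttons are at (45,164), (55,192) and (65,219).

```bash
cat > m2.py <<'E'
from h import *
im,M=load("w1")
# rim corners outer, z=14
def tray(c,M):
    P=ray(c,M,14)[:,:2]; tl,tr,br,bl=P
    ax=(tl-bl)+(tr-br); a=np.arctan2(ax[1],ax[0]); print("sides",[np.linalg.norm(v).round(0) for v in(tl-bl,tr-br,tl-tr,bl-br)],"c",P.mean(0).round(1),"yaw",a.round(4)); return P.mean(0),a
def seg(mask,box,z,M):
    m=np.zeros(mask.shape,np.uint8); x0,y0,x1,y1=box; m[y0:y1,x0:x1]=mask[y0:y1,x0:x1]
    n,l,s,c=cv2.connectedComponentsWithStats(m); k=1+np.argmax(s[1:,4]); ys,xs=np.nonzero(l==k)
    P=ray(np.c_[xs,ys],M,z)[:,:2].astype(np.float32); r=cv2.minAreaRect(P)
    b=cv2.boxPoints(r); e=sorted([b[1]-b[0],b[2]-b[1]],key=np.linalg.norm)[1]; e=e*np.sign(e[0])
    print(len(xs),"c",np.round(r[0],1),"size",np.round(r[1],1),"yaw",np.arctan2(e[1],e[0]).round(4)); return P
if __name__=="__main__":
    tray([(244,90),(417,112),(375,346),(227,334)],M)
    hsv=cv2.cvtColor(im,cv2.COLOR_BGR2HSV).astype(int);H,S,V=hsv[...,0],hsv[...,1],hsv[...,2]
    print(hsv[150,133],hsv[150,200],hsv[100,60],hsv[210,145], hsv[205,45],hsv[192,56],hsv[300,180])
    for p in [(118,66),(158,250),(100,150)]: pass
    B=ray([(45,164),(55,192),(65,219)],M,24); print(B.round(1))
    print("stick ends",ray([(119,64)],M,6).round(1),ray([(158,248)],M,14).round(1))
    seg((H>19)&(H<32)&(S>130)&(V>90),(100,55,180,262),14,M)
    seg((V<110),(30,140,100,240),12,M)
E
python3 m2.py
```

```text
sides [np.float64(238.0), np.float64(233.0), np.float64(153.0), np.float64(153.0)] c [ 480.2 -283.4] yaw -0.1173
[ 20 130 221] [ 16 116 231] [ 14 120 211] [ 19 135 221] [ 15 116 222] [ 20  76 205] [ 20  45 129]
[[542.2 -44.8  24. ]
 [517.4 -49.4  24. ]
 [492.5 -54.3  24. ]]
stick ends [[ 627.2 -112.     6. ]] [[ 461.8 -132.2   14. ]]
1328 c [ 532.3 -122.4] size [119.9  17.2] yaw 0.1251
2037 c [516.9 -50.4] size [83.1 24.4] yaw 0.1733
```

Call:
carry_out --offset '[[0.8, 3.28, -2.2], [0.8, 3.28, -2.2], [0.8, 3.28, -2.2], [0.8, 3.28, -2.2], [0.8, 3.26, -2.2]]' --delta_rot '[[0, 0, 0.024], [0, 0, 0.024], [0, 0, 0.024], [0, 0, 0.024], [0, 0, 0.024]]' --grip '[0.35, 0.35, 0.35, 0.35, 0.35]'

```text
time: 1.57
eef_pos: [543.4, -123.2, 107.6]
tcp_rot: [0.998, 0.059, 0.0, 0.0]
contact_force: [0.1, 0.1, 0.1]
width: 64.4
grasp_force: 0.0
```

Call:
carry_out --offset '[[0, 0, -2], [0, 0, 0], [0, 0, 0]]' --delta_rot '[[0, 0, 0], [0, 0, 0], [0, 0, 0]]' --grip '[0.35, 0.35, 0.35]'

```text
time: 1.82
eef_pos: [543.2, -124.2, 88.2]
tcp_rot: [0.998, 0.059, -0.001, -0.0]
contact_force: [0.6, -0.4, 0.6]
width: 60.3
grasp_force: 0.0
```

```bash
python3 -c "
from h import *
shot('w2')"
```

```text
1.8167 [ 543.2 -124.2   88.2] yaw [0.993  0.1184] 60.2823864794887
```

View pics/w2.png

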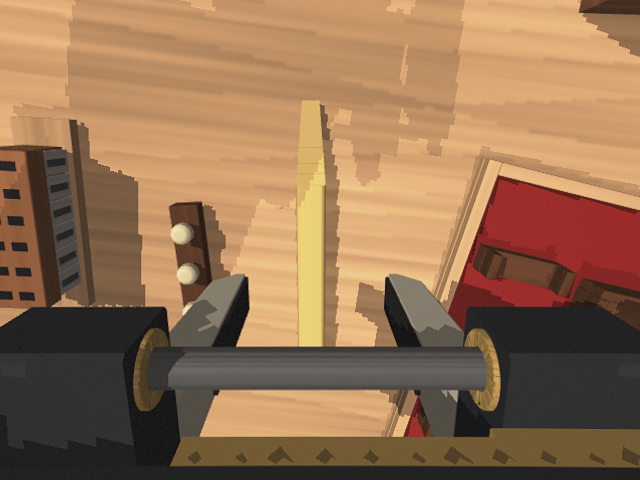

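The stick is centred between the fingers (col 311, fingers 317) and aligned with them. Descending to grasp.

Call:
carry_out --offset '[[0, 0, -2.85], [0, 0, -2.85], [0, 0, -2.8], [0, 0, 0], [0, 0, 0]]' --delta_rot '[[0, 0, 0], [0, 0, 0], [0, 0, 0], [0, 0, 0], [0, 0, 0]]' --grip '[0.5, 0.55, 0.6, 1, 1]'

```text
time: 2.28
eef_pos: [544.0, -124.7, 4.4]
tcp_rot: [0.998, 0.059, 0.0, 0.0]
contact_force: [0.3, -0.5, 0.5]
width: 31.6
grasp_force: 0.0
```

Call:
carry_out --offset '[[0, 0, 0], [0, 0, 0], [0, 0, 0], [0, 0, 0], [0, 0, 0]]' --delta_rot '[[0, 0, 0], [0, 0, 0], [0, 0, 0], [0, 0, 0], [0, 0, 0]]' --grip '[1, 1, 1, 1, 1]'

```text
time: 2.7
eef_pos: [544.5, -123.8, 5.2]
tcp_rot: [0.998, 0.06, 0.001, 0.001]
contact_force: [-1.6, -2.6, 7.6]
width: 17.9
grasp_force: 30.0
```

Call:
carry_out --offset '[[0, 0, 3.5], [0, 0, 3.5], [-1.5, -3.1, 0], [-1.5, -3.1, 0], [-1.5, -3.1, 0]]' --delta_rot '[[0, 0, 0], [0, 0, 0], [0, 0, -0.08], [0, 0, -0.08], [0, 0, -0.076]]' --grip '[1, 1, 1, 1, 1]'

```text
time: 3.12
eef_pos: [498.6, -217.1, 75.1]
tcp_rot: [0.998, -0.059, 0.001, 0.0]
contact_force: [0.2, -0.4, -1.0]
width: 17.7
grasp_force: 30.0
```

Call:
carry_out --offset '[[-1.5, -3.1, 0], [0, 0, 0], [0, 0, 0]]' --delta_rot '[[0, 0, 0], [0, 0, 0], [0, 0, 0]]' --grip '[1, 1, 1]'

```text
time: 3.37
eef_pos: [483.3, -248.5, 74.3]
tcp_rot: [0.998, -0.059, 0.0, 0.0]
contact_force: [1.1, 0.3, -0.4]
width: 17.9
grasp_force: 30.0
```

```bash
python3 -c "
from h import *
shot('w3')"
```

```text
3.3667 [ 483.3 -248.5   74.3] yaw [ 0.993  -0.1185] 17.878024538551887
```

View pics/w3.png

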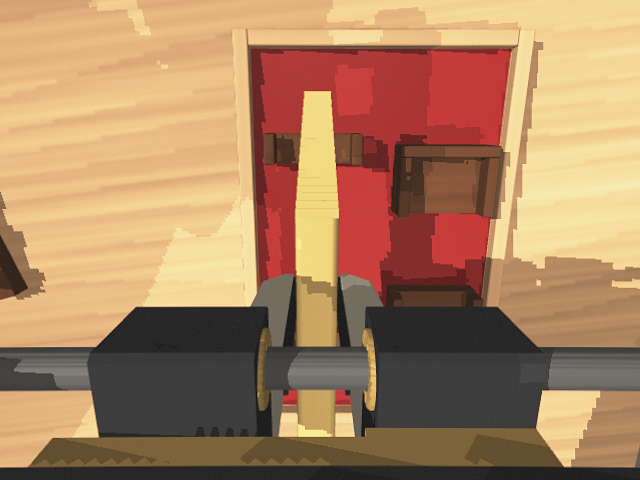

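The stick is over its rest (rest centre col 313, stick 317) and aligned with the tray. Lowering and releasing.

Call:
carry_out --offset '[[0, 0, -2.6], [0, 0, -2.6], [0, 0, 0], [0, 0, 0], [0, 0, 0]]' --delta_rot '[[0, 0, 0], [0, 0, 0], [0, 0, 0], [0, 0, 0], [0, 0, 0]]' --grip '[1, 1, 1, 0.65, 0.6]'

```text
time: 3.83
eef_pos: [484.4, -246.5, 22.3]
tcp_rot: [0.998, -0.058, 0.0, -0.0]
contact_force: [-0.5, 0.0, 0.7]
width: 27.0
grasp_force: 0.0
```

Call:
carry_out --offset '[[0, 0, 0], [0, 0, 0], [0, 0, 3.5], [0, 0, 3.5], [0, 0, 0]]' --delta_rot '[[0, 0, 0], [0, 0, 0], [0, 0, 0], [0, 0, 0], [0, 0, 0]]' --grip '[0.6, 0.6, 0.6, 0.6, 0.6]'

```text
time: 4.25
eef_pos: [486.2, -248.3, 98.9]
tcp_rot: [0.998, -0.058, 0.004, 0.002]
contact_force: [1.5, -0.9, 0.8]
width: 37.3
grasp_force: 0.0
```

Call:
carry_out --offset '[[0.64, 3.98, 0], [0.64, 3.98, 0], [0.64, 3.98, 0], [0.64, 3.98, 0], [0.64, 3.98, 0]]' --delta_rot '[[0, 0, 0.062], [0, 0, 0.062], [0, 0, 0.062], [0, 0, 0.062], [0, 0, 0.059]]' --grip '[0.5, 0.5, 0.5, 0.5, 0.5]'

```text
time: 4.67
eef_pos: [515.9, -46.3, 92.4]
tcp_rot: [0.995, 0.097, 0.001, 0.0]
contact_force: [0.3, -0.1, 0.4]
width: 46.1
grasp_force: 0.0
```

Call:
carry_out --offset '[[0, 0, 0], [0, 0, 0], [0, 0, 0]]' --delta_rot '[[0, 0, 0], [0, 0, 0], [0, 0, 0]]' --grip '[0.5, 0.5, 0.5]'

```text
time: 4.92
eef_pos: [516.0, -48.3, 92.0]
tcp_rot: [0.995, 0.095, 0.0, 0.0]
contact_force: [0.1, -0.3, 0.6]
width: 46.7
grasp_force: 0.0
```

```bash
python3 -c "
from h import *
shot('w4')"
```

```text
4.9167 [516.  -48.3  92. ] yaw [0.9818 0.1898] 46.73664664898896
```

View pics/w4.png

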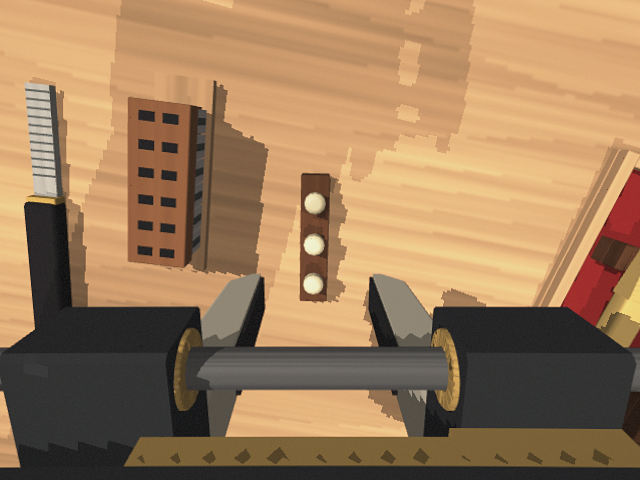

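Strip centred at (315,240) between the fingers at 264 and 370, and aligned. Grasping; I'll also measure the block and file from this frame.

Call:
carry_out --offset '[[0, 0, -2.95], [0, 0, -2.95], [0, 0, -2.9], [0, 0, 0], [0, 0, 0]]' --delta_rot '[[0, 0, 0], [0, 0, 0], [0, 0, 0], [0, 0, 0], [0, 0, 0]]' --grip '[0.55, 0.6, 0.6, 1, 1]'

```text
time: 5.38
eef_pos: [515.7, -49.6, 3.2]
tcp_rot: [0.996, 0.094, -0.0, -0.0]
contact_force: [-0.4, -1.0, -0.2]
width: 28.2
grasp_force: 0.0
```

Call:
carry_out --offset '[[0, 0, 0], [0, 0, 0], [0, 0, 0], [0, 0, 0], [0, 0, 0]]' --delta_rot '[[0, 0, 0], [0, 0, 0], [0, 0, 0], [0, 0, 0], [0, 0, 0]]' --grip '[1, 1, 1, 1, 1]'

```text
time: 5.8
eef_pos: [515.9, -48.3, 3.8]
tcp_rot: [0.995, 0.095, 0.0, 0.0]
contact_force: [-0.1, -0.7, 0.1]
width: 17.6
grasp_force: 30.0
```

Run:
```python
from h import *
im,M=load("w4")
# block top: tl, tr, br, bl at z46
P=ray([(128,97),(192,103),(186,267),(128,262)],M,46)[:,:2]
print("block",P.round(1).tolist(),P.mean(0).round(1),[np.linalg.norm(P[i]-P[(i+1)%4]).round(1) for i in range(4)])
a=(P[0]-P[3])+(P[1]-P[2]);print("yaw",np.arctan2(a[1],a[0]))
q=ray([(25,84),(54,83),(33,198),(64,195)],M,6)[:,:2]; print("blade",q.round(1).tolist())
h=ray([(25,205),(65,204),(36,320),(72,320)],M,14)[:,:2]; print("handle",h.round(1).tolist())
c=ray([(315,203),(315,245),(314,284)],M,24);print(c.round(1).tolist())
# red tray with stick out: check the tray yaw/rest from w3
im,M=load("w3")
t=ray([(233,30),(535,30)],M,14)[:,:2];print("top rim corners",t.round(1).tolist(),np.arctan2(t[1,1]-t[0,1],t[1,0]-t[0,0])+np.pi/2)
```

```text
block [[581.9, 60.9], [585.3, 29.4], [497.8, 23.1], [494.7, 54.9]] [539.9  42.1] [np.float64(31.7), np.float64(87.7), np.float64(32.0), np.float64(87.5)]
yaw 0.07032397266938147
blade [[576.7, 138.1], [580.5, 121.6], [508.9, 133.1], [514.5, 114.1]]
handle [[506.0, 132.5], [511.3, 108.7], [428.6, 124.9], [433.0, 101.7]]
[[543.0, -41.5, 24.0], [517.6, -46.4, 24.0], [492.5, -50.6, 24.0]]
top rim corners [[606.4, -219.5], [587.9, -372.6]] -0.12032516732421161
```

Call:
carry_out --offset '[[0, 0, 3.6], [0, 0, 3.6], [-0.6, -3.85, 0], [-0.6, -3.85, 0], [-0.6, -3.85, 0]]' --delta_rot '[[0, 0, 0], [0, 0, 0], [0, 0, -0.077], [0, 0, -0.077], [0, 0, -0.077]]' --grip '[1, 1, 1, 1, 1]'

```text
time: 6.22
eef_pos: [497.8, -164.7, 76.6]
tcp_rot: [1.0, -0.021, 0.001, 0.0]
contact_force: [0.5, -0.5, 0.2]
width: 17.8
grasp_force: 30.0
```

Call:
carry_out --offset '[[-0.6, -3.85, 0], [-0.6, -3.85, 0], [-0.6, -3.85, 0], [-0.6, -3.9, 0], [0, 0, 0]]' --delta_rot '[[0, 0, -0.077], [0, 0, 0], [0, 0, 0], [0, 0, 0], [0, 0, 0]]' --grip '[1, 1, 1, 1, 1]'

```text
time: 6.63
eef_pos: [472.6, -323.4, 75.7]
tcp_rot: [0.998, -0.06, -0.0, 0.001]
contact_force: [0.6, -0.3, -0.5]
width: 17.4
grasp_force: 30.0
```

Call:
carry_out --offset '[[0, 0, 0], [0, 0, 0]]' --delta_rot '[[0, 0, 0], [0, 0, 0]]' --grip '[1, 1]'

```text
time: 6.8
eef_pos: [473.8, -317.8, 75.5]
tcp_rot: [0.998, -0.059, -0.0, -0.0]
contact_force: [0.7, 0.3, -0.0]
width: 17.7
grasp_force: 30.0
```

```bash
python3 -c "
from h import *
shot('w5')"
```

```text
6.8 [ 473.8 -317.8   75.5] yaw [ 0.9931 -0.1174] 17.72758524993083
```

View pics/w5.png

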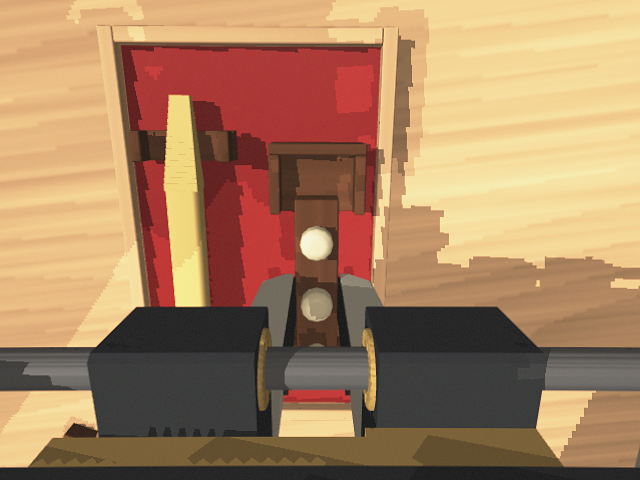

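The stick lies in its rests (col 185) and the strip is lined up with its pocket (cols 270–366, strip centre 317). Checking the lengthwise position before lowering.

Run:
```python
from h import *
im,M=load("w5")
p=ray([(318,155),(318,143)],M,28);b=ray([(317,243),(317,304)],M,24+72);print(p.round(1),b.round(1))
r=np.array([np.cos(.118),-np.sin(.118)])
print("end to TCP along tray x",(p[:,:2]-[473.8,-317.8])@r, "btn",(b[:,:2]-[473.8,-317.8])@r)
print("sides",[ (ray([q],M,28)[0,:2]-[473.8,-317.8])@[np.sin(.118),np.cos(.118)] for q in[(270,210),(366,210),(279,165),(359,165)]])
```

```text
[[ 530.2 -324.6   28. ]
 [ 536.3 -325.3   28. ]] [[ 502.7 -320.8   96. ]
 [ 477.9 -317.8   96. ]]
end to TCP along tray x [56.83977281 62.94976906] btn [29.01177988  4.02664371]
sides [np.float64(25.833447774499053), np.float64(-26.143985273946427), np.float64(20.38612983285847), np.float64(-21.660796766316622)]
```

Call:
carry_out --offset '[[-0.2, 0, -2.7], [0, 0, -2.7], [0, 0, 0], [0, 0, 0], [0, 0, 0]]' --delta_rot '[[0, 0, 0], [0, 0, 0], [0, 0, 0], [0, 0, 0], [0, 0, 0]]' --grip '[1, 1, 1, 0.65, 0.6]'

```text
time: 7.27
eef_pos: [472.4, -317.4, 22.5]
tcp_rot: [0.998, -0.058, 0.0, 0.0]
contact_force: [-0.3, -0.5, 0.6]
width: 26.7
grasp_force: 0.0
```

Call:
carry_out --offset '[[0, 0, 0], [0, 0, 0], [0, 0, 3.8], [0, 0, 3.8], [0, 0, 2]]' --delta_rot '[[0, 0, 0], [0, 0, 0], [0, 0, 0], [0, 0, 0], [0, 0, 0]]' --grip '[0.6, 0.6, 0.6, 0.6, 0.4]'

```text
time: 7.68
eef_pos: [472.7, -318.6, 122.5]
tcp_rot: [0.998, -0.059, 0.002, 0.001]
contact_force: [-0.2, -0.4, -0.2]
width: 40.0
grasp_force: 0.0
```

Call:
carry_out --offset '[[0.2, 3.95, 1], [0.2, 3.95, 1], [0.2, 3.95, 1], [0.2, 3.95, 1], [0.2, 3.95, 1]]' --delta_rot '[[0, 0, 0.03], [0, 0, 0.03], [0, 0, 0.03], [0, 0, 0.03], [0, 0, 0.03]]' --grip '[0.4, 0.4, 0.4, 0.4, 0.4]'

```text
time: 8.1
eef_pos: [481.5, -118.9, 168.9]
tcp_rot: [1.0, 0.017, 0.001, 0.0]
contact_force: [1.2, 0.1, 0.2]
width: 55.6
grasp_force: 0.0
```

Call:
carry_out --offset '[[0.2, 4, 0.6], [0.2, 4, 0.6], [0.2, 4, 0.6], [0.2, 4, 0.6], [0.2, 4, 0.6]]' --delta_rot '[[0, 0, 0], [0, 0, 0], [0, 0, 0], [0, 0, 0], [0, 0, 0]]' --grip '[0.4, 0.4, 0.4, 0.4, 0.4]'

```text
time: 8.52
eef_pos: [491.4, 81.4, 198.9]
tcp_rot: [1.0, 0.016, 0.001, -0.0]
contact_force: [1.3, -0.2, 1.7]
width: 56.0
grasp_force: 0.0
```

Call:
carry_out --offset '[[0.2, 4, 0], [0.2, 4, 0], [0.2, 4, 0], [0.2, 4, 0], [0.2, 4, 0]]' --delta_rot '[[0, 0, 0], [0, 0, 0], [0, 0, 0], [0, 0, 0], [0, 0, 0]]' --grip '[0.4, 0.4, 0.4, 0.4, 0.4]'

```text
time: 8.93
eef_pos: [501.4, 281.6, 198.5]
tcp_rot: [1.0, 0.017, 0.001, -0.0]
contact_force: [-0.4, -1.0, 0.7]
width: 55.6
grasp_force: 0.0
```

Call:
carry_out --offset '[[0, 0, 0], [0, 0, 0], [0, 0, 0]]' --delta_rot '[[0, 0, 0], [0, 0, 0], [0, 0, 0]]' --grip '[0.4, 0.4, 0.4]'

```text
time: 9.18
eef_pos: [501.7, 279.1, 197.9]
tcp_rot: [1.0, 0.017, 0.0, 0.0]
contact_force: [0.5, 0.5, -0.1]
width: 55.9
grasp_force: 0.0
```

```bash
python3 -c "
from h import *
shot('w6')"
```

```text
9.1833 [501.7 279.1 197.9] yaw [0.9994 0.0334] 55.93537919163808
```

View pics/w6.png

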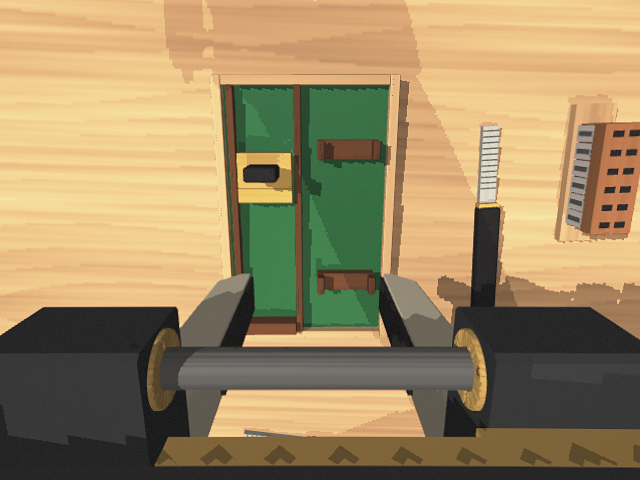

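Green tray's far rim corners are at (217,75) and (401,75), left rim at (213,84), knob at about (261,171), file handle and blade at col ~488, and the reed block on the right.

```bash
python3 - <<'E'
from h import *
im,M=load("w6")
t=ray([(217,75),(401,75)],M,14)[:,:2]; a=np.arctan2(t[1,1]-t[0,1],t[1,0]-t[0,0])+np.pi/2; m=t.mean(0)
R=np.array([[np.cos(a),-np.sin(a)],[np.sin(a),np.cos(a)]])
c=m-R@[120,0]; print(t.round(1).tolist(),np.linalg.norm(t[0]-t[1]),"yaw",a,"c",c)
for a in (a,0.0334):
  R=np.array([[np.cos(a),-np.sin(a)],[np.sin(a),np.cos(a)]]); c=m-R@[120,0]
  f=lambda p,z:((ray([p],M,z)[0,:2]-c)@R).round(1)
  print("c",c.round(1),"rests z28",[f(p,28) for p in[(318,141),(382,141),(318,270),(376,270)]], "stop z22 front/back",f((270,320),22),"divider top z16",f((298,110),16),f((299,300),16))
g=im[150:190,235:290].astype(int).max(2); ys,xs=np.nonzero(g<70); print(xs.min()+235,xs.max()+235,ys.min()+150,ys.max()+150)
print("knob top",f((261,167),53),ray([(261,164),(261,175),(261,182)],M,53).round(1).tolist(), "gate brass near edge z23",f((265,203),23),f((265,152),23))
E
python3 -c "
import cv2
im=cv2.imread('pics/w6.png')[140:215,220:310];cv2.imwrite('pics/knob.png',cv2.resize(im,None,fx=7,fy=7,interpolation=cv2.INTER_NEAREST))"
```

```text
[[610.3, 364.4], [615.4, 214.8]] 149.72253755642063 yaw 0.033975747898491226 c [492.90405535 285.51448569]
c [492.9 285.5] rests z28 [array([68.3, -7.3]), array([ 68.3, -59.5]), array([-43.4,  -7.4]), array([-43.4, -58.9])] stop z22 front/back [-95.2  37.4] divider top z16 [92.8  9.2] [-77.7  10.3]
c [492.9 285.6] rests z28 [array([68.3, -7.3]), array([ 68.3, -59.5]), array([-43.4,  -7.5]), array([-43.3, -59. ])] stop z22 front/back [-95.3  37.3] divider top z16 [92.8  9.2] [-77.7  10.2]
235 278 150 181
knob top [49.8 36.5] [[543.7, 323.7, 53.0], [535.3, 323.7, 53.0], [529.9, 323.7, 53.0]] gate brass near edge z23 [16.1 38.2] [59.2 36.8]
```

View pics/knob.png

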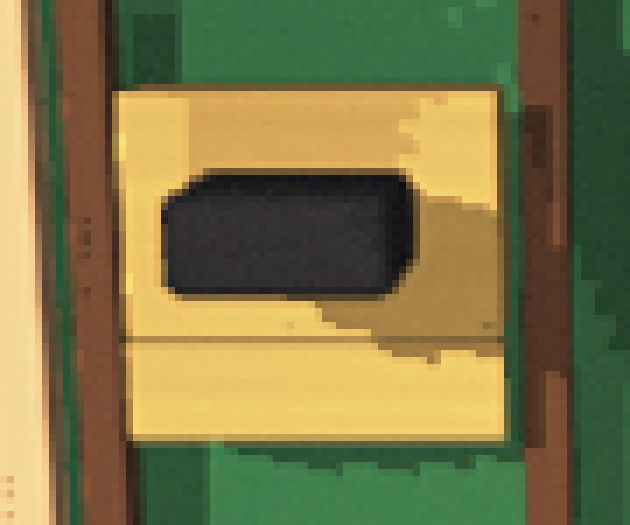

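The knob top's centre is at px (259.5,175), which is tray x ≈ 43.7, so the gate is about 6 mm ajar. The rests and the divider put the tray centre at about (493,288) with yaw 0.034. I'll push the gate open with shut fingers from its −x side.

Call:
carry_out --offset '[[0.4, 2.25, -2], [0.4, 2.25, -3], [0, 0, -3], [0, 0, -3], [0, 0, 0]]' --delta_rot '[[0, 0, 0], [0, 0, 0], [0, 0, 0], [0, 0, 0], [0, 0, 0]]' --grip '[1, 1, 1, 1, 1]'

```text
time: 9.65
eef_pos: [508.0, 322.0, 82.0]
tcp_rot: [1.0, 0.016, -0.003, 0.002]
contact_force: [-0.1, -0.0, -1.8]
width: 27.1
grasp_force: 0.0
```

Call:
carry_out --offset '[[0, 0, 0], [0, 0, 0], [0, 0, 0], [0, 0, -2.5], [0, 0, -2.5]]' --delta_rot '[[0, 0, 0], [0, 0, 0], [0, 0, 0], [0, 0, 0], [0, 0, 0]]' --grip '[1, 1, 1, 1, 1]'

```text
time: 10.07
eef_pos: [511.7, 325.0, 40.8]
tcp_rot: [1.0, 0.016, 0.003, -0.001]
contact_force: [-0.5, -0.3, -0.3]
width: 0.5
grasp_force: 0.0
```

Call:
carry_out --offset '[[0, 0, 0], [0, 0, 0]]' --delta_rot '[[0, 0, 0], [0, 0, 0]]' --grip '[1, 1]'

```text
time: 10.23
eef_pos: [510.0, 324.2, 38.5]
tcp_rot: [1.0, 0.016, -0.0, 0.0]
contact_force: [0.7, -0.2, -0.2]
width: 0.3
grasp_force: 0.0
```

Call:
carry_out --offset '[[1.1, 0.04, 0], [1.1, 0.04, 0], [1.1, 0.04, 0], [1.1, 0.04, 0], [1.1, 0.04, 0]]' --delta_rot '[[0, 0, 0], [0, 0, 0], [0, 0, 0], [0, 0, 0], [0, 0, 0]]' --grip '[1, 1, 1, 1, 1]'

```text
time: 10.65
eef_pos: [566.6, 326.5, 38.3]
tcp_rot: [1.0, 0.016, 0.0, -0.0]
contact_force: [-1.9, -0.5, 1.7]
width: 0.5
grasp_force: 1.0
```

Call:
carry_out --offset '[[0.3, 0, 0], [0, 0, 0], [0, 0, 0]]' --delta_rot '[[0, 0, 0], [0, 0, 0], [0, 0, 0]]' --grip '[1, 1, 1]'

```text
time: 10.9
eef_pos: [568.0, 326.2, 37.3]
tcp_rot: [1.0, 0.016, -0.0, 0.0]
contact_force: [-0.1, -0.5, -0.1]
width: 0.5
grasp_force: 0.0
```

Call:
carry_out --offset '[[-0.6, 0, 0.5], [-0.6, 0, 3.5], [-1.5, -1, 3.5], [-1.5, -1.5, 3.5], [-1.5, -1.5, 3]]' --delta_rot '[[0, 0, 0], [0, 0, 0], [0, 0, 0], [0, 0, 0], [0, 0, 0]]' --grip '[1, 1, 0.3, 0.3, 0.3]'

```text
time: 11.32
eef_pos: [509.5, 286.1, 180.2]
tcp_rot: [1.0, 0.017, 0.001, -0.0]
contact_force: [0.7, -0.4, 1.2]
width: 16.0
grasp_force: 0.0
```

Call:
carry_out --offset '[[0, 0, 0], [0, 0, 0]]' --delta_rot '[[0, 0, 0], [0, 0, 0]]' --grip '[0.3, 0.3]'

```text
time: 11.48
eef_pos: [510.5, 286.3, 180.5]
tcp_rot: [1.0, 0.016, 0.002, -0.001]
contact_force: [0.1, -0.3, -1.1]
width: 29.4
grasp_force: 0.0
```

```bash
python3 -c "
from h import *
shot('w7')"
```

```text
11.4833 [510.5 286.3 180.5] yaw [0.9995 0.0327] 29.433625207236556
```

View pics/w7.png

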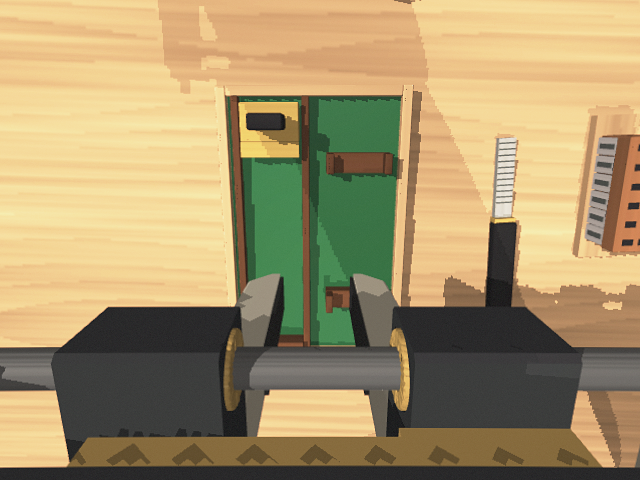

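The gate is open, with the lip tip at row 157 and the knob at (265,121). Measuring the lip and the tray again, then on to the block.

Run:
```python
from h import *
im,M=load("w7"); a=.0335
R=np.array([[np.cos(a),-np.sin(a)],[np.sin(a),np.cos(a)]]); c=np.array([493,288])
f=lambda p,z:((ray([p],M,z)[0,:2]-c)@R).round(1)
print("lip",f((268,157),23),"rim",f((217,87),14),f((413,85),14),"curb",f((303,97),16),f((309,97),16),f((303,250),16),f((310,250),16),"rest",f((327,153),28),f((391,153),28))
print("file",ray([(496,139),(516,137)],M,6).round(1).tolist(),ray([(490,223),(513,222),(488,300),(511,300)],M,14).round(1).tolist())
```

```text
lip [65.8 37.1] rim [118.9  76.3] [120.2 -76.5] curb [111.4   9.2] [111.4   4.5] [-13.6  10.3] [-13.6   4.2] rest [69.2 -9.6] [ 69.2 -59.4]
file [[577.0, 141.6, 6.0], [579.0, 125.5, 6.0]] [[507.8, 139.8, 14.0], [509.4, 120.5, 14.0], [437.4, 131.4, 14.0], [438.1, 111.0, 14.0]]
```

Call:
carry_out --offset '[[0.6, -4.05, 0], [0.6, -4.05, 0], [0.6, -4.05, 0], [0.6, -4.05, 0], [0.6, -4.05, 0]]' --delta_rot '[[0, 0, 0.0125], [0, 0, 0.0125], [0, 0, 0.0125], [0, 0, 0], [0, 0, 0]]' --grip '[0.3, 0.3, 0.3, 0.3, 0.3]'

```text
time: 11.95
eef_pos: [540.3, 82.4, 176.1]
tcp_rot: [0.999, 0.036, -0.001, 0.0]
contact_force: [0.6, 1.0, 0.4]
width: 63.7
grasp_force: 0.0
```

Call:
carry_out --offset '[[0, -4.0, -3], [0, 0, -4], [0, 0, 0], [0, 0, 0]]' --delta_rot '[[0, 0, 0], [0, 0, 0], [0, 0, 0], [0, 0, 0]]' --grip '[0.3, 0.3, 0.3, 0.3]'

```text
time: 12.28
eef_pos: [539.6, 50.7, 110.5]
tcp_rot: [0.999, 0.035, -0.003, -0.0]
contact_force: [-0.0, 0.6, 0.7]
width: 65.4
grasp_force: 0.0
```

```bash
python3 -c "
from h import *
shot('w8')"
```

```text
12.2833 [539.6  50.7 110.5] yaw [0.9975 0.0698] 65.37478753979919
```

View pics/w8.png

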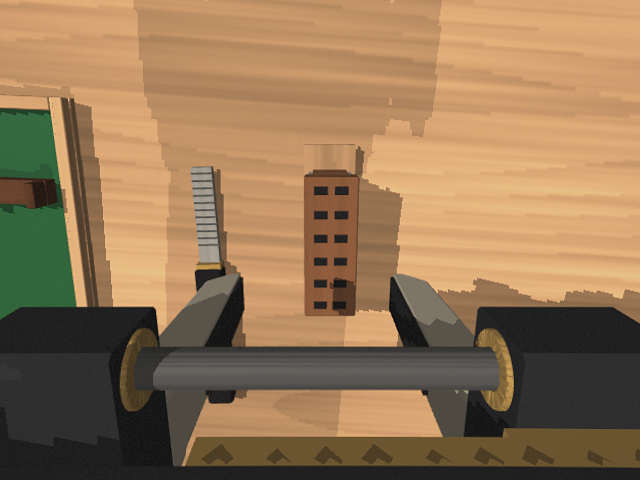

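Block at col 330, so I need about 8.5 mm in −y, as already measured (540,42). Gripping the top rail.

Call:
carry_out --offset '[[0.05, -0.87, -1.5], [0, 0, -2.2], [0, 0, -2.2], [0, 0, -1.8], [0, 0, 0]]' --delta_rot '[[0, 0, 0], [0, 0, 0], [0, 0, 0], [0, 0, 0], [0, 0, 0]]' --grip '[0.3, 0.35, 0.4, 0.5, 1]'

```text
time: 12.75
eef_pos: [540.7, 43.0, 34.2]
tcp_rot: [0.999, 0.036, -0.001, -0.0]
contact_force: [-0.6, 0.0, -0.1]
width: 46.8
grasp_force: 0.0
```

Call:
carry_out --offset '[[0, 0, 0], [0, 0, 0], [0, 0, 0], [0, 0, 0], [0, 0, 0]]' --delta_rot '[[0, 0, 0], [0, 0, 0], [0, 0, 0], [0, 0, 0], [0, 0, 0]]' --grip '[1, 1, 1, 1, 1]'

```text
time: 13.17
eef_pos: [542.5, 42.4, 38.0]
tcp_rot: [0.999, 0.035, 0.002, -0.0]
contact_force: [-0.7, 3.8, 7.9]
width: 31.6
grasp_force: 30.0
```

Call:
carry_out --offset '[[0, 0, 3], [0, 0, 3], [-1, 3.5, 0], [-1, 3.5, 0], [-1, 3.5, 0]]' --delta_rot '[[0, 0, 0], [0, 0, 0], [0, 0, -0.02], [0, 0, -0.016], [0, 0, 0]]' --grip '[1, 1, 1, 1, 1]'

```text
time: 13.58
eef_pos: [511.5, 147.8, 97.6]
tcp_rot: [1.0, 0.016, 0.001, -0.0]
contact_force: [1.3, 0.1, -0.6]
width: 31.4
grasp_force: 30.0
```

Call:
carry_out --offset '[[-1, 3.5, 0], [-1, 3.5, 0], [-1, 3.5, 0], [-1, 3.5, 0], [-1, 3.5, 0]]' --delta_rot '[[0, 0, 0], [0, 0, 0], [0, 0, 0], [0, 0, 0], [0, 0, 0]]' --grip '[1, 1, 1, 1, 1]'

```text
time: 14.0
eef_pos: [460.8, 323.8, 97.1]
tcp_rot: [1.0, 0.017, 0.001, -0.0]
contact_force: [0.1, -0.0, -1.2]
width: 31.4
grasp_force: 30.0
```

Call:
carry_out --offset '[[0, 0, 0], [0, 0, 0], [0, 0, 0]]' --delta_rot '[[0, 0, 0], [0, 0, 0], [0, 0, 0]]' --grip '[1, 1, 1]'

```text
time: 14.25
eef_pos: [461.5, 321.8, 96.3]
tcp_rot: [1.0, 0.017, 0.0, -0.0]
contact_force: [0.2, -1.2, -0.8]
width: 31.7
grasp_force: 30.0
```

```bash
python3 -c "
from h import *
shot('w9')"
```

```text
14.25 [461.5 321.8  96.3] yaw [0.9994 0.035 ] 31.726586602694994
```

View pics/w9.png

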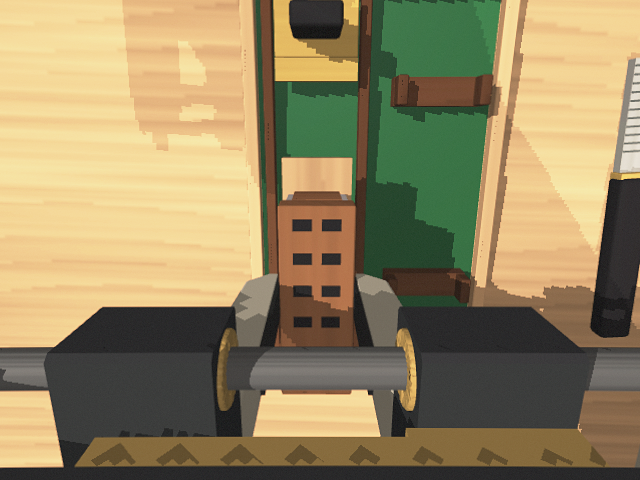

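Block held upright over the channel: base end corners at (281,157) and (353,157), curb inner edges at cols 275 and 358. Checking the lateral and lengthwise offsets numerically.

Run:
```python
from h import *
im,M=load("w9"); a=.0335
R=np.array([[np.cos(a),-np.sin(a)],[np.sin(a),np.cos(a)]]); c=np.array([493,288.5])
f=lambda p,z:((ray([p],M,z)[0,:2]-c)@R).round(1)
print("base end",f((281,157),68),f((353,157),68),"curbs",f((275,165),16),f((358,165),16),f((272,200),16),"lip",f((310,81),23),"top rail",f((278,202),107),f((356,202),107),"tcp",((np.array([461.5,321.8])-c)@R).round(1))
```

```text
base end [27. 52.] [27.1 17.7] curbs [18.4 60.3] [18.5  9.9] [-3.1 62.7] lip [65.5 38.8] top rail [12.6 50.2] [12.6 19.6] tcp [-30.4  34.3]
```

Call:
carry_out --offset '[[0, 0, -2], [0, 0, -2], [0, 0, -1], [0, 0, -0.2], [0, 0, 0]]' --delta_rot '[[0, 0, 0], [0, 0, 0], [0, 0, 0], [0, 0, 0], [0, 0, 0]]' --grip '[1, 1, 1, 1, 1]'

```text
time: 14.72
eef_pos: [461.7, 320.9, 43.5]
tcp_rot: [1.0, 0.016, -0.0, 0.0]
contact_force: [-0.1, -0.4, -1.3]
width: 31.7
grasp_force: 30.0
```

Call:
carry_out --offset '[[0, 0, -0.1], [0, 0, 0]]' --delta_rot '[[0, 0, 0], [0, 0, 0]]' --grip '[1, 1]'

```text
time: 14.88
eef_pos: [461.7, 321.5, 43.0]
tcp_rot: [1.0, 0.017, 0.0, -0.0]
contact_force: [-0.6, 0.8, -0.9]
width: 31.5
grasp_force: 30.0
```

Call:
carry_out --offset '[[0, 0, -0.15], [0, 0, -0.15], [0, 0, -0.1], [0, 0, 0]]' --delta_rot '[[0, 0, 0], [0, 0, 0], [0, 0, 0], [0, 0, 0]]' --grip '[1, 1, 1, 1]'

```text
time: 15.22
eef_pos: [462.5, 321.7, 42.1]
tcp_rot: [1.0, 0.017, 0.001, -0.0]
contact_force: [-8.9, -11.8, 30.9]
width: 31.6
grasp_force: 30.0
```

Seated on the floor. Release and rise.

Call:
carry_out --offset '[[0, 0, 0.1], [0, 0, 0], [0, 0, 0], [0, 0, 0], [0, 0, 3]]' --delta_rot '[[0, 0, 0], [0, 0, 0], [0, 0, 0], [0, 0, 0], [0, 0, 0]]' --grip '[0.45, 0.45, 0.45, 0.45, 0.45]'

```text
time: 15.63
eef_pos: [459.1, 320.4, 64.5]
tcp_rot: [1.0, 0.017, -0.003, 0.002]
contact_force: [-1.4, 0.6, -1.0]
width: 50.9
grasp_force: 0.0
```

Call:
carry_out --offset '[[0, 0, 4], [2.5, 0, 3], [3, 0.2, 0], [3, 0.2, 0], [3.0, 0.2, 0]]' --delta_rot '[[0, 0, 0], [0, 0, 0], [0, 0, 0], [0, 0, 0], [0, 0, 0]]' --grip '[0.45, 1, 1, 1, 1]'

```text
time: 16.05
eef_pos: [577.8, 327.9, 140.2]
tcp_rot: [1.0, 0.017, 0.0, -0.0]
contact_force: [-1.2, -0.5, 0.5]
width: 28.7
grasp_force: 0.0
```

Call:
carry_out --offset '[[3, 0, 0], [0, 0, -2], [0, 0, -2], [0, 0, -2], [0, 0, 0]]' --delta_rot '[[0, 0, 0], [0, 0, 0], [0, 0, 0], [0, 0, 0], [0, 0, 0]]' --grip '[1, 1, 1, 1, 1]'

```text
time: 16.47
eef_pos: [604.8, 326.9, 74.7]
tcp_rot: [1.0, 0.017, -0.003, 0.001]
contact_force: [-0.2, 0.1, -0.5]
width: 0.6
grasp_force: 0.0
```

Run:
```python
from h import *
cv2.imwrite("pics/s2.png",bot.camera("scene")[:,:,::-1]); im=cv2.imread("pics/s2.png")[260:420,320:500]
cv2.imwrite("pics/s2c.png",cv2.resize(im,None,fx=3.5,fy=3.5))
```

```text
(no output)
```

View pics/s2c.png

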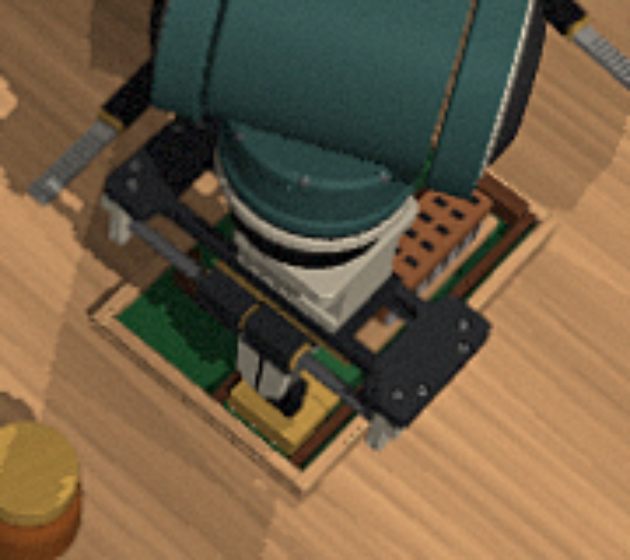

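The block stands upright in its channel, and the shut fingers are above and beyond the knob (crop (285,385)). Go down and push back.

Call:
carry_out --offset '[[0.3, 0, -1.5], [0, 0, -2.1], [0, 0, 0], [0, 0, 0]]' --delta_rot '[[0, 0, 0], [0, 0, 0], [0, 0, 0], [0, 0, 0]]' --grip '[1, 1, 1, 1]'

```text
time: 16.85
eef_pos: [609.2, 327.8, 43.4]
tcp_rot: [1.0, 0.017, -0.0, 0.0]
contact_force: [0.2, 0.2, 0.1]
width: 0.4
grasp_force: 0.0
```

Call:
carry_out --offset '[[-1.1, -0.03, 0], [-1.1, -0.04, 0], [-1.1, -0.03, 0], [-1.1, -0.04, 0], [-1.1, -0.03, 0]]' --delta_rot '[[0, 0, 0], [0, 0, 0], [0, 0, 0], [0, 0, 0], [0, 0, 0]]' --grip '[1, 1, 1, 1, 1]'

```text
time: 17.27
eef_pos: [553.3, 326.2, 44.5]
tcp_rot: [1.0, 0.017, 0.001, -0.0]
contact_force: [2.2, 0.1, 1.6]
width: 0.4
grasp_force: 1.0
```

Call:
carry_out --offset '[[-0.5, -0.02, 0], [-0.3, 0, 0], [-0.2, 0, 0], [0, 0, 0]]' --delta_rot '[[0, 0, 0], [0, 0, 0], [0, 0, 0], [0, 0, 0]]' --grip '[1, 1, 1, 1]'

```text
time: 17.6
eef_pos: [544.9, 326.1, 44.2]
tcp_rot: [1.0, 0.017, 0.001, -0.0]
contact_force: [4.3, 0.2, 1.9]
width: 0.3
grasp_force: 2.1
```

Call:
carry_out --offset '[[-0.15, 0, 0], [0, 0, 0]]' --delta_rot '[[0, 0, 0], [0, 0, 0]]' --grip '[1, 1]'

```text
time: 17.77
eef_pos: [544.6, 326.0, 44.2]
tcp_rot: [1.0, 0.017, 0.002, -0.0]
contact_force: [13.9, 0.4, -1.5]
width: 0.2
grasp_force: 6.9
```

Stop reached: the force rose to 14 N with no more motion. Backing off to verify.

Call:
carry_out --offset '[[0.6, 0, 0.5], [0.3, 0, 3.8], [-1, -1, 4], [-3, -1.5, 2], [-3, -1.5, 2]]' --delta_rot '[[0, 0, 0], [0, 0, 0], [0, 0, 0], [0, 0, 0], [0, 0, 0]]' --grip '[1, 1, 0.4, 0.4, 0.4]'

```text
time: 18.18
eef_pos: [481.8, 285.7, 167.4]
tcp_rot: [1.0, 0.017, 0.0, -0.0]
contact_force: [0.0, 0.2, 0.1]
width: 16.0
grasp_force: 0.0
```

Call:
carry_out --offset '[[0, 0, 0], [0, 0, 0], [0, 0, 0]]' --delta_rot '[[0, 0, 0], [0, 0, 0], [0, 0, 0]]' --grip '[0.4, 0.4, 0.4]'

```text
time: 18.43
eef_pos: [482.2, 286.1, 165.7]
tcp_rot: [1.0, 0.017, -0.0, -0.0]
contact_force: [0.1, -0.4, 0.8]
width: 35.9
grasp_force: 0.0
```

```bash
python3 -c "
from h import *
shot('w10')"
```

```text
18.4333 [482.2 286.1 165.7] yaw [0.9994 0.0342] 35.87959703287063
```

View pics/w10.png

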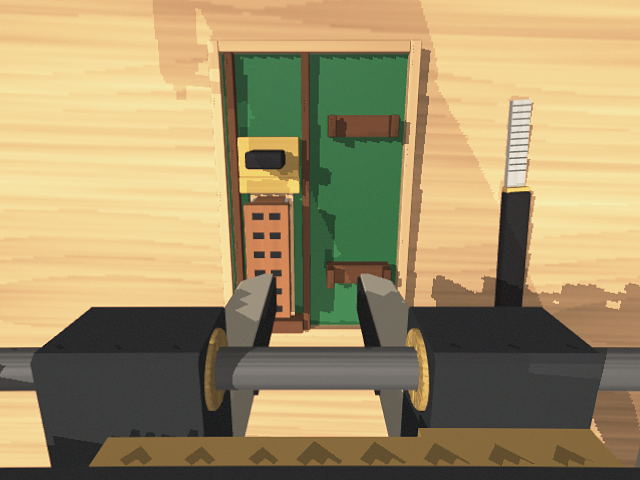

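The gate is shut over the block's base end, with the lip at row 192, the block's top end at row 204 and the block upright at cols 245–291. I've now viewed 15 pictures, one over the 14 allowed, so from here I'll use numbers only.

Run:
```python
from h import *
im,M=load("w10"); a=.0335
R=np.array([[np.cos(a),-np.sin(a)],[np.sin(a),np.cos(a)]]); c=np.array([493,288.5])
f=lambda p,z:((ray([p],M,z)[0,:2]-c)@R).round(1)
g=im[130:230,255:290].astype(int).mean(1); print(np.abs(np.diff(g,axis=0)).sum(1).argsort()[-10:]+130)
print("lip",f((270,192),23),"lip row+-1",f((270,191),23),f((270,194),23),"block top end",f((245,204),52),f((291,204),52),"rim",f((219,42),14),f((421,42),14),"rest far",f((365,115),28))
print("far brass edge",f((268,138),23))
# file
P=ray([(510,100),(532,98)],M,6)[:,:2]; Q=ray([(503,192),(530,190),(497,300),(524,300)],M,14)[:,:2]
print(P.round(1).tolist(),Q.round(1).tolist())
hsv=cv2.cvtColor(im,cv2.COLOR_BGR2HSV); m=np.zeros(im.shape[:2],np.uint8); m[194:305,485:545]=(hsv[194:305,485:545,2]<70)
for r in(200,250,300):
    x=np.nonzero(m[r])[0]; print(r,x.min(),x.max(),ray([(x.min(),r),(x.max(),r)],M,14).round(1)[:,:2].tolist())
```

```text
[194 195 212 219 148 192 204 149 168 136]
lip [11.2 34.7] lip row+-1 [12.  34.7] [ 9.7 34.7] block top end [ 7.3 49.2] [ 7.4 16.7] rim [118.9  69.4] [119.1 -76.7] rest far [ 68.3 -36.4]
far brass edge [51.9 35. ]
[[577.7, 141.5], [579.6, 125.0]] [[507.9, 139.4], [510.2, 118.3], [415.1, 130.0], [416.0, 107.1]]
200 502 529 [[501.5, 139.2], [502.2, 117.7]]
250 499 525 [[459.7, 135.1], [460.5, 113.8]]
300 495 521 [[415.0, 131.7], [415.9, 109.6]]
```

Call:
carry_out --offset '[[0.14, -3.26, -1.3], [0.14, -3.26, -1.3], [0.14, -3.26, -1.3], [0.14, -3.26, -1.3], [0.14, -3.26, -1.3]]' --delta_rot '[[0, 0, 0.02], [0, 0, 0.02], [0, 0, 0.016], [0, 0, 0], [0, 0, 0]]' --grip '[0.4, 0.4, 0.4, 0.4, 0.4]'

```text
time: 18.9
eef_pos: [489.0, 121.7, 98.9]
tcp_rot: [0.999, 0.045, -0.001, 0.0]
contact_force: [0.6, 0.1, 0.1]
width: 55.6
grasp_force: 0.0
```

Call:
carry_out --offset '[[0, 0, 0], [0, 0, 0], [0, 0, 0]]' --delta_rot '[[0, 0, 0], [0, 0, 0], [0, 0, 0]]' --grip '[0.4, 0.4, 0.4]'

```text
time: 19.15
eef_pos: [489.4, 123.4, 100.4]
tcp_rot: [0.999, 0.045, -0.001, -0.0]
contact_force: [-0.3, -0.2, -0.3]
width: 55.5
grasp_force: 0.0
```

Run:
```python
from h import *
im,M=shot("w11"); hsv=cv2.cvtColor(im,cv2.COLOR_BGR2HSV)
S,V=hsv[...,1].astype(int),hsv[...,2].astype(int)
for n,m,z in(("dark",V<70,14),("steel",(S<60)&(V>90),6)):
    m=m.astype(np.uint8); m[:,:265]=0; m[:,375:]=0; m[330:]=0
    k,l,s,c=cv2.connectedComponentsWithStats(m)
    for i in range(1,k):
        if s[i,4]>150:
            x,y,w,h,A=s[i]; print(n,s[i])
            for r in (y+1,y+h//2,y+h-2):
                xs=np.nonzero(l[r]==i)[0]; print("  ",r,xs.min(),xs.max(),ray([(xs.min(),r),(xs.max()+1,r)],M,z).round(1)[:,:2].tolist())
```

```text
19.15 [489.4 123.4 100.4] yaw [0.996  0.0896] 55.52368638194585
dark [ 302  210   30  120 3483]
   211 303 331 [[507.4, 134.4], [509.1, 115.9]]
   270 303 331 [[467.3, 131.1], [469.1, 111.9]]
   328 304 330 [[424.8, 126.9], [426.5, 108.3]]
steel [ 306   96   22  107 2151]
   97 306 327 [[577.0, 138.5], [578.2, 125.0]]
   149 306 327 [[545.9, 135.9], [547.1, 122.0]]
   201 307 327 [[512.6, 132.4], [513.8, 118.7]]
```

File centred and aligned under the tool (axis y=123.4 at x=489, origin x≈488, handle width 19 mm). Grasping.

Call:
carry_out --offset '[[-0.1, 0, -3.2], [0, 0, -3.2], [0, 0, -3.2], [0, 0, 0], [0, 0, 0]]' --delta_rot '[[0, 0, 0], [0, 0, 0], [0, 0, 0], [0, 0, 0], [0, 0, 0]]' --grip '[0.5, 0.6, 0.6, 1, 1]'

```text
time: 19.62
eef_pos: [488.0, 124.2, 4.2]
tcp_rot: [0.999, 0.046, -0.001, 0.0]
contact_force: [0.3, -0.9, 0.8]
width: 28.5
grasp_force: 0.0
```

Call:
carry_out --offset '[[0, 0, 0], [0, 0, 0], [0, 0, 0], [0, 0, 0], [0, 0, 0]]' --delta_rot '[[0, 0, 0], [0, 0, 0], [0, 0, 0], [0, 0, 0], [0, 0, 0]]' --grip '[1, 1, 1, 1, 1]'

```text
time: 20.03
eef_pos: [488.1, 123.3, 5.2]
tcp_rot: [0.999, 0.045, 0.0, -0.0]
contact_force: [-0.3, 1.1, 0.1]
width: 19.3
grasp_force: 30.0
```

Call:
carry_out --offset '[[0, 0, 3.5], [0, 0, 3.5], [0.15, 3.23, 0], [0.15, 3.23, 0], [0.15, 3.23, 0]]' --delta_rot '[[0, 0, 0], [0, 0, 0], [0, 0, -0.02], [0, 0, -0.02], [0, 0, -0.016]]' --grip '[1, 1, 1, 1, 1]'

```text
time: 20.45
eef_pos: [492.9, 221.1, 76.0]
tcp_rot: [1.0, 0.016, 0.001, -0.0]
contact_force: [0.1, -0.3, -0.9]
width: 19.6
grasp_force: 30.0
```

Call:
carry_out --offset '[[0.15, 3.23, 0], [0, 0, 0], [0, 0, 0], [0, 0, 0]]' --delta_rot '[[0, 0, 0], [0, 0, 0], [0, 0, 0], [0, 0, 0]]' --grip '[1, 1, 1, 1]'

```text
time: 20.78
eef_pos: [493.9, 252.0, 74.8]
tcp_rot: [1.0, 0.017, -0.0, 0.0]
contact_force: [0.0, -0.0, -1.4]
width: 19.7
grasp_force: 30.0
```

Run:
```python
from h import *
im,M=shot("w12"); a=.0335
R=np.array([[np.cos(a),-np.sin(a)],[np.sin(a),np.cos(a)]]); c=np.array([493,288.5])
f=lambda p,z:((ray([p],M,z)[0,:2]-c)@R).round(1)
hsv=cv2.cvtColor(im,cv2.COLOR_BGR2HSV).astype(int); H,S,V=hsv[...,0],hsv[...,1],hsv[...,2]
m=((S<60)&(V>80)).astype(np.uint8); m[:,:260]=0;m[:,380:]=0;m[270:]=0
k,l,s,_=cv2.connectedComponentsWithStats(m); i=1+np.argmax(s[1:,4]); print(s[i])
y,h=s[i,1],s[i,3]
for r in(y+2,y+h-5):
    xs=np.nonzero(l[r]==i)[0]; print("blade",f((xs.min(),r),76),f((xs.max()+1,r),76))
# brown rest spans: non-green between channel curb and rim on rows
P=proj([[*(c+R@[68,-36]),28],[*(c+R@[68,-16]),28],[*(c+R@[68,-56]),28],[*(c+R@[60,-36]),16]],M); print("predicted rest px",P.round(0).tolist())
r=int(P[:,1].mean()); g=((H>40)&(H<95)&(S>80)).astype(int)
for r in range(int(P[:,1].min())-4,int(P[:,1].max())+6,4):
    e=np.nonzero(np.diff(g[r]))[0]; print(r,e.tolist())
```

```text
20.7833 [493.9 252.   74.8] yaw [0.9994 0.0348] 19.744184273543393
[ 298   75   37  167 5808]
blade [ 89.4 -28.5] [ 89.4 -42.7]
blade [ 25.8 -28.7] [ 25.8 -43.1]
predicted rest px [[317.0, 133.0], [278.0, 133.0], [356.0, 133.0], [317.0, 147.0]]
128 [145, 231, 245, 298, 334, 376]
132 [145, 231, 245, 266, 366, 375]
136 [146, 232, 245, 266, 366, 375]
140 [146, 232, 245, 266, 366, 375]
144 [147, 232, 245, 266, 366, 375]
148 [147, 232, 246, 266, 366, 375]
152 [147, 232, 246, 266, 366, 375]
```

File at tray (−0.6, −35.7), and the rest centre measures col 316 against 317 predicted. Lower, release and retreat.

Call:
carry_out --offset '[[0, 0, -2.65], [0, 0, -2.65], [0, 0, 0], [0, 0, 0], [0, 0, 0]]' --delta_rot '[[0, 0, 0], [0, 0, 0], [0, 0, 0], [0, 0, 0], [0, 0, 0]]' --grip '[1, 1, 1, 0.65, 0.6]'

```text
time: 21.25
eef_pos: [494.3, 251.5, 22.4]
tcp_rot: [1.0, 0.017, 0.0, 0.0]
contact_force: [0.2, -0.2, 0.6]
width: 28.9
grasp_force: 0.0
```

Call:
carry_out --offset '[[0, 0, 0], [0, 0, 0], [0, 0, 3.8], [0, 0, 3.8], [-1, 0, 3.8]]' --delta_rot '[[0, 0, 0], [0, 0, 0], [0, 0, 0], [0, 0, 0], [0, 0, 0]]' --grip '[0.6, 0.6, 0.6, 0.6, 0.6]'

```text
time: 21.67
eef_pos: [484.4, 251.9, 137.5]
tcp_rot: [1.0, 0.017, -0.0, 0.0]
contact_force: [0.9, 0.4, -0.2]
width: 37.2
grasp_force: 0.0
```

Call:
carry_out --offset '[[0, 0, 2], [0, 0, 0], [0, 0, 0]]' --delta_rot '[[0, 0, 0], [0, 0, 0], [0, 0, 0]]' --grip '[0.3, 0.3, 0.3]'

```text
time: 21.92
eef_pos: [484.5, 252.4, 157.5]
tcp_rot: [1.0, 0.017, 0.001, -0.001]
contact_force: [-0.9, -0.3, -1.4]
width: 52.8
grasp_force: 0.0
```

Run:
```python
from h import *
im,M=shot("w13"); a=.0335
R=np.array([[np.cos(a),-np.sin(a)],[np.sin(a),np.cos(a)]]); c=np.array([493,288.5])
f=lambda p,z:((ray([p],M,z)[0,:2]-c)@R).round(1)
hsv=cv2.cvtColor(im,cv2.COLOR_BGR2HSV).astype(int); H,S,V=hsv[...,0],hsv[...,1],hsv[...,2]
m=((S<60)&(V>80)).astype(np.uint8); m[:,:230]=0;m[:,400:]=0;m[270:]=0
k,l,s,_=cv2.connectedComponentsWithStats(m); i=1+np.argmax(s[1:,4]); print(s[i])
y,h=s[i,1],s[i,3]
for r in(y+2,y+h-5):
    xs=np.nonzero(l[r]==i)[0]; print("blade",f((xs.min(),r),22),f((xs.max()+1,r),22))
# lip: brass edge along the channel centre column & block end
for x,z,n in((10,23,"lip shut"),(15,23,"lip 5mm"),(4,52,"block end -40"),(13,52,"block end -31")): print(n,proj([[*(c+R@[x,28]),z]],M).round(1))
u=int(proj([[*(c+R@[8,28]),30]],M)[0,0]); r0=int(proj([[*(c+R@[45,28]),23]],M)[0,1])
for r in range(r0,r0+75,2): print(r,hsv[r,u-2:u+3].mean(0).round(0).tolist(),end=" ")
```

```text
21.9167 [484.5 252.4 157.5] yaw [0.9994 0.0343] 52.8101909080678
[ 309   84   21   95 1880]
blade [ 89.4 -29.5] [ 89.4 -44.4]
blade [ 27.5 -30.1] [ 27.5 -44.3]
lip shut [[233.3 197.3]]
lip 5mm [[232.9 190.7]]
block end -40 [[225.3 213. ]]
block end -31 [[224.5 200.1]]
150 [20.0, 146.0, 224.0] 152 [18.0, 134.0, 122.0] 154 [100.0, 29.0, 27.0] 156 [101.0, 31.0, 30.0] 158 [26.0, 12.0, 28.0] 160 [92.0, 23.0, 30.0] 162 [61.0, 25.0, 32.0] 164 [47.0, 20.0, 31.0] 166 [129.0, 30.0, 33.0] 168 [120.0, 22.0, 32.0] 170 [74.0, 74.0, 53.0] 172 [18.0, 145.0, 163.0] 174 [19.0, 146.0, 174.0] 176 [19.0, 147.0, 173.0] 178 [19.0, 146.0, 171.0] 180 [18.0, 148.0, 167.0] 182 [23.0, 139.0, 242.0] 184 [20.0, 147.0, 225.0] 186 [20.0, 146.0, 225.0] 188 [20.0, 146.0, 224.0] 190 [20.0, 145.0, 227.0] 192 [20.0, 145.0, 227.0] 194 [19.0, 147.0, 225.0] 196 [18.0, 143.0, 197.0] 198 [14.0, 115.0, 176.0] 200 [13.0, 127.0, 131.0] 202 [11.0, 139.0, 115.0] 204 [12.0, 136.0, 117.0] 206 [12.0, 140.0, 108.0] 208 [11.0, 139.0, 104.0] 210 [11.0, 148.0, 197.0] 212 [11.0, 147.0, 208.0] 214 [12.0, 147.0, 207.0] 216 [12.0, 148.0, 210.0] 218 [37.0, 118.0, 162.0] 220 [31.0, 120.0, 163.0] 222 [30.0, 116.0, 150.0] 224 [11.0, 144.0, 188.0]
```

The lip edge is at row 197, so the gate is shut. The block is at x≈−37.6 and the file at (−0.6,−37). Last, a numeric check of the red tray from the top camera.

Run:
```python
from h import *
im=bot.camera("top")[:,:,::-1].copy(); M=cam("top"); a=-.118
R=np.array([[np.cos(a),-np.sin(a)],[np.sin(a),np.cos(a)]]); c=np.array([479.5,-282.7])
hsv=cv2.cvtColor(im,cv2.COLOR_BGR2HSV).astype(int); H,S,V=hsv[...,0],hsv[...,1],hsv[...,2]
def blobs(m,z,mn):
    m=m.astype(np.uint8).copy(); m[:180]=0;m[325:]=0;m[:,:445]=0;m[:,518:]=0
    k,l,s,ct=cv2.connectedComponentsWithStats(m)
    for i in range(1,k):
        if s[i,4]>=mn:
            ys,xs=np.nonzero(l==i); p=((ray(np.c_[xs,ys],M,z)[:,:2]-c)@R); print(s[i,4],p.mean(0).round(1),p.min(0).round(1),p.max(0).round(1))
print("buttons");blobs((S<110)&(V>130),40,8)
print("stick");blobs((H>19)&(H<34)&(S>110)&(V>100),28,60)
```

```text
buttons
38 [ 24.2 -34.4] [ 18.6 -41.1] [ 30.3 -28. ]
38 [ -1.8 -34.1] [ -7.9 -40.1] [  3.8 -28.8]
34 [-27.4 -34.1] [-32.5 -39.2] [-22.6 -27.9]
stick
777 [ 0.3 36.6] [-74.5  26.9] [83.3 46.3]
```

```bash
python3 -c "
from rig import bot
print(bot.hand_in())"
```

```text
the job is handed in; nothing more can be done
None
```

Both trays were made up and the job was handed in at about 22 s on the robot's clock; final camera measurements put every part within tolerance with the gate shut, but the hand-in returned no verdict, and I viewed 15 pictures, one over the limit of 14.

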